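# Put the pin vice away in the tin with the propped lid

## Task

Put the steel pin vice away: raise the lid of the aluminium tin until its folding side stay locks straight and holds the lid up by itself, and lay the pin vice flat and lengthwise in the empty front compartment while the lid stays propped. Then push the knee of the stay down to break it, let the lid down without slamming it, and press it fully shut. Leave everything else on the worktop standing where it is.

Things in the scene. Friction and masses are not known exactly. Their poses are not given: they have to be found in the camera images.
- tin: Bare aluminium tin, 160 (x) by 200 (y) by 95 mm high, walls 3 mm, fixed. Origin: centre of its underside; x to the back (hinge side), y to its left, z up; the pull bar is at the front (-x). Inside, a raised wooden floor at z=49; a divider (x 4 to 8, 22 mm high) parts the empty front compartment from the back one, which holds a drill box and a roll. The folding stay is outside the right-hand (-y) wall.
- lid_hinge (a point): Middle of the lid's hinge axis, which runs along the tin's y at x=+80, z=95 mm in the tin's frame. The lid plate is 163 by 204 by 4 mm, its underside in the plane of the hinge, its front edge 162 mm from the axis.
- lid (a joint): Lid hinge: 0 shut, grows as it opens. At 1.40 rad (80 degrees) the stay is straight, and it goes no farther; it rests locked at 1.39. Friction keeps it shut. When not locked it sinks slowly by itself (damped, under 1 rad/s, some 3 to 5 s) until about 0.1 to 0.25 rad ajar, and must then be pressed down with some 1 to 4 N near the front to shut; it stays shut.
- lid_pull (a point): Centre of the pull bar on the lid's front: steel rod 10 mm thick, 36 mm long along the tin's y, 190 mm from the hinge axis, 23 mm clear of the lid's edge, on a tongue 14 mm wide and 4 mm thick. Pinched from above by its two ends (closing along y) it pivots between the fingers. Lid shut: at (-110, 0, 97) mm in the tin's frame. Raising takes about 2 to 5 N.
- stay_knee (a joint): Knee of the folding stay (two steel strips of 73 mm): 0 folded (lid shut, knee hanging beside the wall), 2.35 straight, 2.47 locked (a little past straight, knee slightly above the line of the end pivots, on its stop). A spring snaps it from straight to locked when the lid is at full height (from about 1.36 rad up), while held or when let go.
- knee_knob (a point): Middle of the black knob on the knee: rod 14 mm thick along the tin's y, from y=-110 to -146 mm in the tin's frame (this point at -130). Locked, it is at about x=+6, z=129 mm there. Pressed down from above by 25 to 40 mm with about 5 N, it breaks the stay: it moves down and back (+x) on an arc round the lower pivot (x=-50, z=83 mm), and the lid then sinks by itself.
- trough (a point): Centre of the floor of the empty front compartment: 81 mm wide along the tin's x (-77 to +4), 194 mm long along its y, floor 46 mm under the rim.
- pin_vice: Steel pin vice lying on the worktop, 110 mm long along its x, a flat-sided shank 12 mm wide from x=-45 to +25, 14 mm head at the -x end, round 14 mm chuck and a thin nose at +x; 13 to 14 mm high. Origin on its underside, its x axis horizontal; about 35 to 70 g, centre of mass about at the origin.
- varnish_pot: Bystander: sealed glass pot with a steel lid, 60 mm diameter, 65 mm high; origin under its centre.
- holder: Bystander: orange plastic handle holder with a spring clip on top, 48 mm diameter, 107 mm high; origin under its centre.
- dropper: Bystander: white dropper bottle, 28 mm diameter, 75 mm high; origin under its centre.
- brush: Bystander: fine artist's brush lying along its x, 165 mm long, 12 mm thick.
- paint_pot: Bystander: small round paint pot standing among the other things, 28 mm diameter, 34 mm high; origin under its centre.
- putty: Bystander: steel putty can near the tin's left front corner, 48 mm diameter, 45 mm high; origin under its centre.
- brush_mug: Bystander: mug with two brush handles left of the tin, 72 mm diameter, 130 mm high in all; origin under its centre.
Not all that is in view belongs to the job. What is meant by the pin_vice is not blue or red, and is the smaller of those in its own colour.

How it is judged (in metres and radians):
On the way, in this order (a step that is already met when the one before it is completed fails the run):
1. the lid is up, its stay locked straight, and it stands by itself with the fingers off it (value of joint stay_knee above 2.38 rad and value of joint lid above 1.3 rad and contact force between the fingers and tin below 0.5 N), for 0.3 s.
2. the pin vice lies in the front compartment, let go, with the lid still propped on the locked stay (all of step 1 and x of pin_vice in the frame of tin between -0.077 and 0.004 m and y of pin_vice in the frame of tin between -0.097 and 0.097 m and z of pin_vice in the frame of tin between 0.04 and 0.068 m and angle between the x axis of pin_vice and the y axis of tin, either way round below 0.5 rad and contact force between the fingers and pin_vice below 0.2 N), for 0.3 s.
3. the knee of the stay is broken and the lid on its way down (value of joint stay_knee below 2.1 rad and value of joint lid below 1.36 rad), for 0.1 s.
At the end, for the whole second after the job is handed in: The lid is fully shut (under 0.03 rad, some 5 mm at the front) and the pin vice lies at rest and flat, within about 30 degrees of lengthwise, on the floor of the tin's front compartment (value of joint lid below 0.03 rad and x of pin_vice in the frame of tin between -0.077 and 0.004 m and y of pin_vice in the frame of tin between -0.097 and 0.097 m and z of pin_vice in the frame of tin between 0.04 and 0.068 m and angle between the x axis of pin_vice and the y axis of tin, either way round below 0.5 rad and linear speed of pin_vice below 0.02 m/s); the robot touches nothing.
It fails at once if the lid slams (falls or is driven down faster than 2 rad/s) (velocity of joint lid below -2 rad/s).
It fails at once if a bystander is shifted by more than 30 mm (distance of any of varnish_pot, holder, dropper, brush, paint_pot, putty, brush_mug from where it was at the start of the episode above 0.03 m).
It fails at once if a standing bystander is tipped (angle between any of varnish_pot, holder, dropper, paint_pot, putty, brush_mug's own z axis and vertical above 0.5 rad).
It also fails if it takes over 67 s, if anything falls off the work surface, if the arm or the gripper's body presses on something with over 40 N, if the wrist force passes 120 N, or if a joint passes its speed limit or range.

## Robot

A 6-joint arm with a two-finger parallel gripper is mounted at the origin on the work surface. World frame = base frame: x ahead of the robot, y to its left, z up, the work surface at z = 0. Lengths are in mm, angles in rad, forces in N, time in s.
With the tool pointing down it reaches from about 275 to 850 mm from the base axis. Payload 5.2 kg.
Tool frame: the origin (TCP) lies on the mounting face of the last link; the fingertips stand 173 mm ahead of it and the grasp point (between the pads) lies 155 mm ahead of it; z points along the fingers, y is the direction in which the jaws open and shut (so a half turn about z gives the same grasp; the last joint's range is limited). The gripper opens to 85 mm and grips with 20 to 120 N. Pads are 22 mm wide; open, the fingers measure 114 mm over their backs; the gripper's body (76 mm by 85 mm) begins 54 mm behind the grasp point. The pads swing forward as they close: fully open they stand 13 mm farther back than shut.
Start: joints at [-1.305, 0.259, 1.535, -0, 1.348, -0.203], TCP at [248.52, -490.657, 404.71] pointing down, gripper open.
Joint ranges: [-3.14, 3.14], [-0.91, 2.08], [0.19, 2.58], [-1.22, 4.36], [0.22, 2.71], [-3.12, 3.12]. Speed limits (rad/s): [2.57, 2.57, 3.14, 3.14, 3.14, 3.14].

## Interface

Orientations are given as a rotation vector (axis times angle).
In Python, from station import arm, optics, order gives the robot as it stands.
- The arm moves only by the tool step_arm, never from a script. Its argument "series" is a list that holds one entry, the list of rows, each a list of 6 numbers: the shift along the tool's x, y, z in cm, then the turn, a rotation vector about the tool's x, y, z in degrees. A call has 1 to 12 rows; each row is the pose to reach, as a shift and turn from the pose measured when the call began, along the tool's axes at that moment; what a row does not reach only later rows make up. A row lasts 1/8 s, in which the tool goes at most 62.5 mm and 10.7 degrees, less where a joint would pass 70% of its speed; a pose out of reach is approached as far as the arm can. A call with a gripper value outside its range is refused whole. "gripper" is the finger opening in cm, from 0 to 8.54, set as the call begins (left out, the last holds). The fingers move at their own pace and stop on an object; "squeeze" is the grip in N (left out, the last holds). Time passes only in rows, so rows that repeat a pose let the fingers close. It gives the time, the measured TCP pose, the force and the opening at its end, in the units of the state.
- arm.get_obs(): the state, without advancing time (a new reading comes with each control period).
- optics.capture(name): name is "side" or "top"; returns the picture (420x560x3 uint8, red, green, blue); there is no depth.
- optics.camera_params(name): a dict with "vfov" (degrees; the focal length in pixels is half the picture's height over the tangent of half this angle, whatever the lens; pixels are square), "cx", "cy" (the principal point, pixels), "xyz" and "orientation" of the camera in the world. Camera axes: x right, y up, looking along -z (the intrinsics and any distortion apply to the point x, -y, -z); pixel columns grow to the right and rows downward; lengths in mm; the calibration is good to about 2 mm. A picture is of the moment at which its call begins. camera_params takes no time and is no camera call.
- order.sign_off(): hands the job in, once; it reports no verdict.
The state is a dict: "clock": time; "qpos": joint angles; "dq": joint speeds; "effort": joint torques, N m; "position": TCP position; "tool_rot": TCP orientation; "ft_force": force on the tool from outside, world axes, zero at the start; "torque": the same for the moment, N m; "width": finger opening in mm.
Only numpy, scipy, OpenCV 4.12 (cv2) and the standard library are available. Lean on these libraries where they do the work, as an engineer would, in place of code of your own. Each camera call takes 0.05 s, during which the arm holds its last target.

## Working session

There is one attempt and no reset: what is moved stays moved. The work goes in short steps, Python scripts to look and compute and a tool call to move; the robot and the scene stay as the last step left them, time stands still between calls to the robot, and variables do not carry over. Pictures are saved under pics/ and viewed, and the job is handed in when it is done.

Besides the shell and the picture viewer there is one more tool, called after ">>>" by a JSON object that holds its "fn" and its "kwargs", one argument or row to a line. step_arm: Moves the arm, as the interface text tells. Its arguments: {"type":"object","properties":{"series":{"type":"array","items":{"type":"array","items":{"type":"array","items":{"type":"number"}}}},"gripper":{"type":"number"},"squeeze":{"type":"number"}},"required":["series"]}

```bash
ls -la; mkdir -p pics; python3 - <<'E'
from station import arm, optics, order
import cv2
for n in("side","top"):
    im=optics.capture(n); cv2.imwrite(f"pics/{n}0.png",im[:,:,::-1]); print(n,optics.camera_params(n))
print(arm.get_obs())
E
```

```text
total 12
drwxr-xr-x  3 agent agent 4096 Dec  7 16:19 .
drwxr-xr-x 23 root  root  4096 Dec  7 16:19 ..
drwxr-xr-x  2 agent agent 4096 Dec  7 16:19 pics
side {'vfov': 52.06418655017734, 'cx': 276.724355293488, 'cy': 206.04507246924717, 'xyz': array([ 335.1652707, -817.2246048,  658.6467494]), 'orientation': array([ 0.93855095, -0.09478722, -0.17934933])}
top {'vfov': 50.51012599314114, 'cx': 276.6230567763703, 'cy': 219.59382318358956, 'xyz': array([ 398.03537233,  -40.244361  , 1233.18859563]), 'orientation': array([ 0.04692495, -0.06404722, -1.5723623 ])}
{'clock': 0.1, 'qpos': array([-1.30480876e+00,  2.59308012e-01,  1.53599849e+00, -1.34160743e-05,
        1.34799493e+00, -2.02809636e-01]), 'dq': array([ 0.00082235, -0.003408  , -0.00227763,  0.00011501,  0.00019488,
        0.0006011 ]), 'effort': array([ 3.42096922e-03, -4.46971750e+01, -2.91249418e+01, -8.36420281e-05,
        6.37224672e-03, -4.24148209e-05]), 'position': array([ 248.45954611, -490.46387012,  403.92720412]), 'tool_rot': array([-3.05402137e+00, -7.29268221e-01,  1.05256914e-04]), 'ft_force': array([ 0.10886559, -0.24041981, -0.44992262]), 'torque': array([ 0.04044641,  0.00919777, -0.01891303]), 'width': 85.8011802807476}
```

View pics/top0.png

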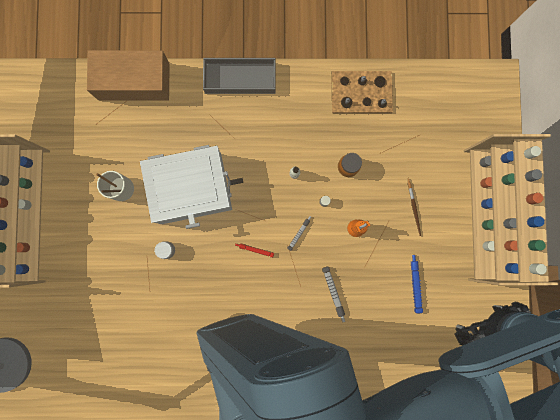

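View pics/side0.png

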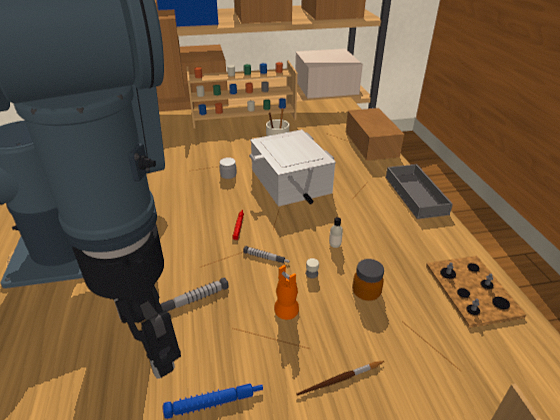

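The thing I want could be any of four pin vices in the top view: red (257,250), blue (417,284), large steel (333,291) or small steel (300,233). The small steel one at (300,233) fits the description. I'll check it in a crop and measure.

```bash
cat > h.py <<'E'
import numpy as np, cv2
from scipy.spatial.transform import Rotation as R
from station import arm, optics, order
P={n:optics.camera_params(n) for n in("side","top")}
def K(n):
    p=P[n]; return 210/np.tan(np.radians(p['vfov']/2)),p['cx'],p['cy']
def ray(n,u,v):
    f,cx,cy=K(n); d=np.array([(u-cx)/f,-(v-cy)/f,-1.]); return P[n]['xyz'],R.from_rotvec(P[n]['orientation']).apply(d)
def onz(n,u,v,z):
    o,d=ray(n,u,v); return o+d*(z-o[2])/d[2]
def proj(n,X):
    f,cx,cy=K(n); c=R.from_rotvec(P[n]['orientation']).inv().apply(np.atleast_2d(X)-P[n]['xyz'])
    return np.c_[cx-f*c[:,0]/c[:,2],cy+f*c[:,1]/c[:,2]]
def tri(a,b):
    o1,d1=ray('top',*a);o2,d2=ray('side',*b)
    t=np.linalg.lstsq(np.c_[d1,-d2],o2-o1,rcond=None)[0]
    p,q=o1+t[0]*d1,o2+t[1]*d2; return (p+q)/2,np.linalg.norm(p-q)
E
python3 - <<'E'
from h import *
t=cv2.imread('pics/top0.png');s=cv2.imread('pics/side0.png')
a=cv2.resize(t[135:265,80:280],None,fx=4,fy=4,interpolation=cv2.INTER_CUBIC)
cv2.imwrite('pics/ct.png',a)
b=cv2.resize(s[120:220,220:350],None,fx=6,fy=6,interpolation=cv2.INTER_CUBIC)
cv2.imwrite('pics/cs.png',b)
c=cv2.resize(t[205:265,270:340],None,fx=8,fy=8,interpolation=cv2.INTER_CUBIC)
cv2.imwrite('pics/cv.png',c)
o=arm.get_obs()
tip=o['position']+R.from_rotvec(o['tool_rot']).apply([0,0,173])
print(tip,proj('side',tip),proj('top',tip))
for u,v in[(192,222),(187,184),(300,233),(333,291)]: print(onz('top',u,v,50))
E
```

```text
[ 248.37965502 -490.17924203  230.92745671] [[147.066794   350.24386542]] [[473.42625841 317.73793242]]
[475.74717215 171.7184166   50.        ]
[577.60225232 186.15247606  50.        ]
[ 445.85324154 -115.35893919   50.        ]
[ 292.57865519 -201.50145028   50.        ]
```

View pics/ct.png

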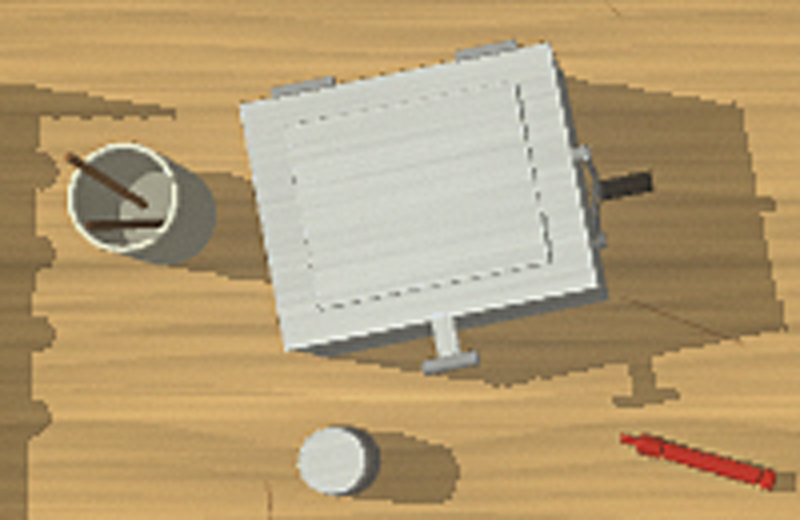

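View pics/cs.png

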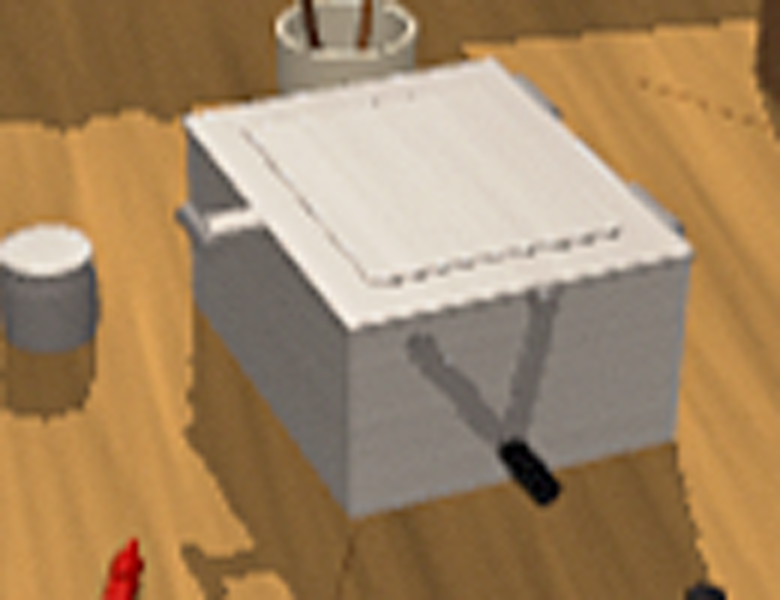

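View pics/cv.png

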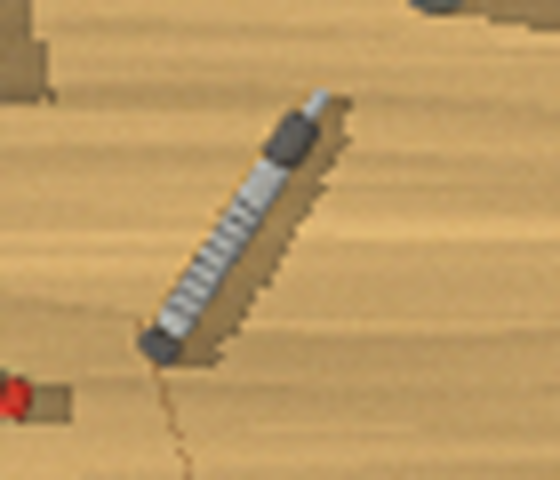

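The crops show the chosen vice is grey steel, with its head at (290,248) and its nose at (310,217). The tin lid's corners are at (140,161), (217.5,146), (231,207) and (152,222.5), the pull bar is at (192.5,226) and the knob's tip is at (243,180).

```bash
python3 - <<'E'
from h import *
off=lambda x,y:((x+.5)/4+80-.5,(y+.5)/4+135-.5)
pc=[(240,103),(550,43),(605,287),(287,350)]
W=np.array([onz('top',*off(*p),99) for p in pc]);print(W.round(1))
print([np.linalg.norm(W[i]-W[(i+1)%4]).round(1) for i in range(4)])
# side view: same corners
offs=lambda x,y:((x+.5)/6+220-.5,(y+.5)/6+120-.5)
for p in[(490,58),(692,252),(350,328),(185,118)]: print('side',onz('side',*offs(*p),99).round(1))
for a,b in[((240,103),(490,58)),((550,43),(692,252)),((605,287),(350,328)),((287,350),(185,118))]: print('tri',tri(off(*a),offs(*b)))
# fit rigid: lid local corners x: hinge 80 -> from +81? to -82 
L=np.array([[81,102],[81,-102],[-82,-102],[-82,102]],float)
lm,wm=L.mean(0),W[:,:2].mean(0)
H=(L-lm).T@(W[:,:2]-wm);U,S,V=np.linalg.svd(H);Rm=V.T@U.T
yaw=np.arctan2(Rm[1,0],Rm[0,0]);t=wm-Rm@lm
print('tin',t,yaw,np.degrees(yaw)); print((L@Rm.T+t-W[:,:2]).round(1))
np.savez('tin.npz',t=t,yaw=yaw)
T=lambda p:np.r_[Rm@p[:2]+t,p[2]]
print('pull',T([-110,0,97]),onz('top',*off(450,361),97), tri(off(450,361),offs(195,222)))
print('locked knob',T([6,-130,129]))
# pin vice
offv=lambda x,y:((x+.5)/8+270-.5,(y+.5)/8+205-.5)
hd=onz('top',*offv(160,343),8);ns=onz('top',*offv(320,97),8);print('vice',hd,ns,np.linalg.norm(hd-ns))
ck=onz('top',*offv(292,140),8);print(ck,np.linalg.norm(ck-hd))
E
```

```text
[[631.5 299.   99. ]
 [670.6 100.3  99. ]
 [512.4  64.2  99. ]
 [472.4 266.1  99. ]]
[np.float64(202.4), np.float64(162.3), np.float64(205.9), np.float64(162.4)]
side [631.3 299.3  99. ]
side [671.6 100.1  99. ]
side [515.   67.3  99. ]
side [475.6 264.6  99. ]
tri (array([631.31817297, 298.93503895,  99.19660692]), np.float64(0.29436248151054656))
tri (array([671.1483683 , 100.25863381,  98.85168411]), np.float64(1.0302407332638772))
tri (array([513.19521437,  63.82319168, 101.18842294]), np.float64(2.104558143939646))
tri (array([474.12646798, 266.18542997,  98.21818423]), np.float64(3.338308427771038))
tin [572.21134734 182.50806681] 0.20231987447611882 11.592074919098195
[[-0.4 -0.3]
 [ 1.5 -1.5]
 [ 0.   1.9]
 [-1.  -0.2]]
pull [464.4550115  160.40439999  97.        ] [465.30847723 162.9015395   97.        ] (array([465.03219233, 162.12354587, 101.36166103]), np.float64(0.036227816584225844))
locked knob [604.21148098  56.36532446 129.        ]
vice [407.92683121 -89.07189361   8.        ] [ 492.57514808 -144.74869295    8.        ] 101.31753812698709
[ 477.71327459 -134.96216301    8.        ] 83.52283822151271
```

```bash
cat >> h.py <<'E'
def mk(yawdeg):  # tool down with tool x axis at yaw
    c,s=np.cos(np.radians(yawdeg)),np.sin(np.radians(yawdeg))
    return R.from_matrix(np.array([[c,s,0],[s,-c,0],[0,0,-1]]))
def rows(targets,tip=155):
    """targets: (x,y,z of grasp point, yaw deg); prints rows"""
    o=arm.get_obs(); R0=R.from_rotvec(o['tool_rot']); p0=o['position']
    for x,y,z,yaw in targets:
        Rt=mk(yaw); pt=np.array([x,y,z])-Rt.apply([0,0,tip])
        d=R0.inv().apply(pt-p0)/10; w=np.degrees((R0.inv()*Rt).as_rotvec())
        print([round(float(v),2) for v in d],[round(float(v),1) for v in w])
def state():
    o=arm.get_obs();R0=R.from_rotvec(o['tool_rot']);m=R0.as_matrix()
    print('t',o['clock'],'grasp',(o['position']+m@[0,0,155]).round(1),'yaw',np.degrees(np.arctan2(m[1,0],m[0,0])).round(1),'zax',m[:,2].round(3),'F',o['ft_force'].round(1),'w',o['width'].round(1),'q',o['qpos'].round(2))
_z=np.load('tin.npz') if __import__('os').path.exists('tin.npz') else None
TC=np.array([572.7,183.]);YAW=11.6
def tin(x,y,z):
    c,s=np.cos(np.radians(YAW)),np.sin(np.radians(YAW)); return np.array([TC[0]+c*x-s*y,TC[1]+s*x+c*y,z])
E
python3 - <<'E'
from h import *
state(); rows([(465,161.5,155,11.6),(465,161.5,95,11.6)])
E
```

```text
Traceback (most recent call last):
  File "h.py", line 30, in state
    print('t',o['clock'],'grasp',(o['position']+m@[0,0,155]).round(1),'yaw',np.degrees(np.arctan2(m[1,0],m[0,0])).round(1),'zax',m[:,2].round(3),'F',o['ft_force'].round(1),'w',o['width'].round(1),'q',o['qpos'].round(2))
                                                                                                                                                                                ^^^^^^^^^^^^^^^^
AttributeError: 'float' object has no attribute 'round'
```

```bash
sed -i "s/o\['width'\].round(1)/round(float(o['width']),1)/" h.py
python3 - <<'E'
from h import *
state(); rows([(465,161.5,155,11.6),(465,161.5,95,11.6)])
E
```

```text
t 0.1 grasp [ 248.4 -490.2  248.9] yaw 26.9 zax [-0.     0.002 -1.   ] F [ 0.1 -0.2 -0.4] w 85.8 q [-1.3   0.26  1.54 -0.    1.35 -0.2 ]
[48.77, -48.36, 9.49] [-0.1, -0.0, 15.3]
[48.77, -48.35, 15.49] [-0.1, -0.0, 15.3]
```

>>> {"fn": "step_arm", "kwargs": {
  "series": [
    [[4.5,-4.5,0,0,0,5],[9,-9,0,0,0,10],[13.5,-13.5,0,0,0,15.3],[18,-18,0,0,0,15.3],[22.5,-22.3,0,0,0,15.3],[27,-26.8,0,0,0,15.3],[31.5,-31.2,0,0,0,15.3],[36,-35.6,0,0,0,15.3],[40.3,-40,2,0,0,15.3],[44.6,-44.2,5,0,0,15.3],[48.77,-48.36,8,0,0,15.3],[48.77,-48.36,9.5,0,0,15.3]]
  ],
  "gripper": 5.6
}}

```text
clock: 1.6
position: [465.0, 164.4, 308.4]
tool_rot: [-3.123, -0.322, 0.002]
ft_force: [0.5, -0.4, 0.0]
width: 55.8
```

```bash
python3 - <<'E'
from h import *
state(); rows([(465,161.5,155,11.6),(465,161.5,95,11.6)])
for n in("side","top"):
    im=optics.capture(n); cv2.imwrite(f"pics/{n}1.png",im[:,:,::-1])
a=cv2.resize(cv2.imread('pics/side1.png')[80:240,180:380],None,fx=4,fy=3.75);cv2.imwrite('pics/s1c.png',a[:600])
E
```

```text
t 1.6 grasp [464.8 164.7 153.4] yaw 11.8 zax [-0.001  0.002 -1.   ] F [ 0.5 -0.4  0. ] w 55.8 q [0.11 0.25 1.8  0.   1.09 1.48]
[-0.06, 0.28, -0.16] [-0.1, 0.1, 0.2]
[-0.05, 0.3, 5.84] [-0.1, 0.1, 0.2]
```

View pics/s1c.png

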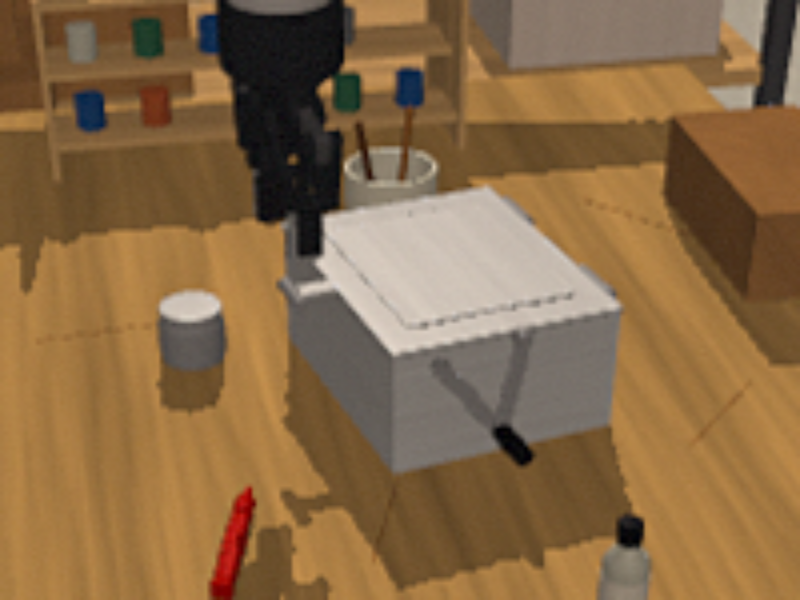

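View pics/top1.png

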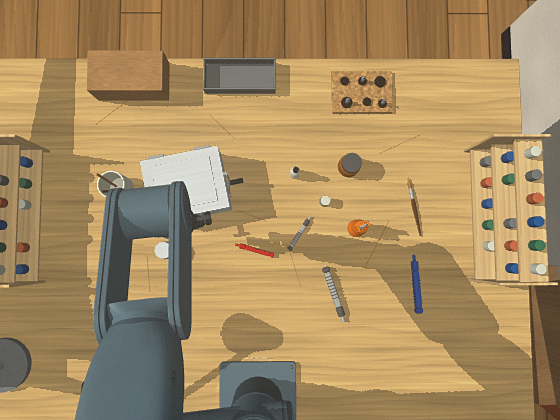

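The fingers hang over the bar, at about (310,240) in the crop with the bar end at (290,290). I'll descend and pinch.

>>> {"fn": "step_arm", "kwargs": {
  "series": [
    [[-0.05,0.28,1.5,0,0,0],[-0.05,0.3,4,0,0,0],[-0.05,0.3,5.8,0,0,0],[-0.05,0.3,5.8,0,0,0]]
  ]
}}

```text
clock: 2.2
position: [463.2, 158.7, 248.2]
tool_rot: [-3.124, -0.318, 0.014]
ft_force: [0.4, -0.0, 0.1]
width: 55.5
```

>>> {"fn": "step_arm", "kwargs": {
  "series": [
    [[0,0,0,0,0,0],[0,0,0,0,0,0],[0,0,0,0,0,0],[0,0,0,0,0,0],[0,0,0,0,0,0]]
  ],
  "gripper": 3,
  "squeeze": 25
}}

```text
clock: 2.82
position: [462.9, 160.6, 249.9]
tool_rot: [-3.119, -0.315, 0.011]
ft_force: [-2.5, 14.9, 3.6]
width: 35.2
```

```bash
python3 - <<'E'
from h import *
state()
o=arm.get_obs();m=R.from_rotvec(o['tool_rot']).as_matrix();g=o['position']+m@[0,0,155]
# arc
th0=0
base=tin(-110,0,97)
r=np.hypot(190,2);a0=np.arctan2(2,190)
T=[]
for th in np.r_[np.arange(.1,1.3,.1),1.3,1.36,1.40,1.42]:
    p=tin(80-r*np.cos(th+a0),0,95+r*np.sin(th+a0)); q=g+p-base; T.append((*q,np.degrees(np.arctan2(m[1,0],m[0,0]))))
rows(T)
E
```

```text
t 2.825 grasp [461.7 161.6  94.9] yaw 11.5 zax [-0.008  0.006 -1.   ] F [-2.5 14.9  3.6] w 35.2 q [0.1  0.32 1.88 0.01 0.95 1.47]
[0.01, -0.14, -1.9] [-0.4, 0.3, -0.0]
[0.3, -0.15, -3.77] [-0.4, 0.3, -0.0]
[0.78, -0.17, -5.61] [-0.4, 0.3, -0.0]
[1.44, -0.18, -7.39] [-0.4, 0.3, -0.0]
[2.27, -0.19, -9.1] [-0.4, 0.3, -0.0]
[3.27, -0.21, -10.71] [-0.4, 0.3, -0.0]
[4.43, -0.22, -12.22] [-0.4, 0.3, -0.0]
[5.73, -0.23, -13.6] [-0.4, 0.3, -0.0]
[7.16, -0.25, -14.85] [-0.4, 0.3, -0.0]
[8.71, -0.26, -15.95] [-0.4, 0.3, -0.0]
[10.36, -0.27, -16.89] [-0.4, 0.3, -0.0]
[12.1, -0.27, -17.65] [-0.4, 0.3, -0.0]
[13.91, -0.28, -18.25] [-0.4, 0.3, -0.0]
[15.01, -0.28, -18.51] [-0.4, 0.3, -0.0]
[15.76, -0.29, -18.65] [-0.4, 0.3, -0.0]
[16.14, -0.29, -18.71] [-0.4, 0.3, -0.0]
```

>>> {"fn": "step_arm", "kwargs": {
  "series": [
    [[0,-0.1,-1,0,0,0],[0.05,-0.15,-1.9,0,0,0],[0.3,-0.15,-3.8,0,0,0],[0.8,-0.15,-5.6,0,0,0],[1.45,-0.15,-7.4,0,0,0],[2.3,-0.15,-9.1,0,0,0],[3.3,-0.15,-10.7,0,0,0],[4.45,-0.15,-12.2,0,0,0],[5.75,-0.15,-13.6,0,0,0],[7.2,-0.15,-14.9,0,0,0],[7.2,-0.15,-14.9,0,0,0]]
  ]
}}

```text
clock: 4.2
position: [534.5, 175.4, 399.8]
tool_rot: [-3.118, -0.315, 0.009]
ft_force: [-3.2, 0.9, 1.8]
width: 35.1
```

```bash
python3 - <<'E'
from h import *
state()
im=optics.capture("side")[:,:,::-1]; cv2.imwrite("pics/s2.png",cv2.resize(im[40:240,180:400],None,fx=3.5,fy=3))
r=np.hypot(190,2);a0=np.arctan2(2,190)
g0=np.array([461.7,161.6,94.9])-tin(-110,0,97)
T=[]
for th in [.9,1,1.1,1.2,1.3,1.36,1.4,1.42]:
    T.append((*(tin(80-r*np.cos(th+a0),0,95+r*np.sin(th+a0))+g0),11.5))
rows(T)
E
```

```text
t 4.2 grasp [533.5 176.5 244.8] yaw 11.5 zax [-0.006  0.007 -1.   ] F [-3.2  0.9  1.8] w 35.1 q [0.12 0.29 1.51 0.01 1.35 1.48]
[0.01, -0.1, 0.11] [-0.4, 0.4, 0.0]
[1.56, -0.11, -0.99] [-0.4, 0.4, 0.0]
[3.21, -0.12, -1.93] [-0.4, 0.4, 0.0]
[4.95, -0.13, -2.7] [-0.4, 0.4, 0.0]
[6.75, -0.14, -3.29] [-0.4, 0.4, 0.0]
[7.86, -0.14, -3.55] [-0.4, 0.4, 0.0]
[8.61, -0.14, -3.7] [-0.4, 0.4, 0.0]
[8.98, -0.14, -3.76] [-0.4, 0.4, 0.0]
```

View pics/s2.png

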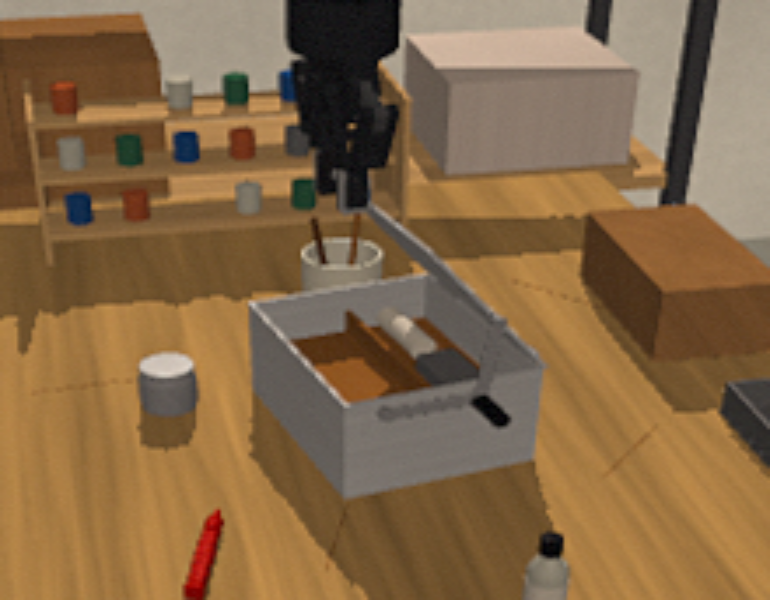

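The bar is held at crop (350,190), the lid is about 0.9 rad open and the knee is unfolding at (490,410). Next I'll raise it the rest of the way.

>>> {"fn": "step_arm", "kwargs": {
  "series": [
    [[0.8,-0.1,-0.5,0,0,0],[1.6,-0.1,-1,0,0,0],[3.2,-0.12,-1.95,0,0,0],[4.95,-0.12,-2.7,0,0,0],[6.75,-0.14,-3.3,0,0,0],[7.8,-0.14,-3.55,0,0,0],[8.4,-0.14,-3.7,0,0,0],[8.8,-0.14,-3.75,0,0,0],[9,-0.14,-3.77,0,0,0],[9,-0.14,-3.77,0,0,0],[9,-0.14,-3.77,0,0,0]]
  ]
}}

```text
clock: 5.62
position: [621.0, 193.4, 436.8]
tool_rot: [-3.121, -0.314, 0.014]
ft_force: [-5.9, -5.4, 7.3]
width: 35.2
```

```bash
python3 - <<'E'
from h import *
state()
im=optics.capture("side")[:,:,::-1]; cv2.imwrite("pics/s3.png",cv2.resize(im[40:240,180:400],None,fx=3.5,fy=3))
E
```

```text
t 5.625 grasp [619.5 194.1 281.9] yaw 11.5 zax [-0.01   0.004 -1.   ] F [-5.9 -5.4  7.3] w 35.2 q [0.13 0.43 1.21 0.01 1.51 1.5 ]
```

View pics/s3.png

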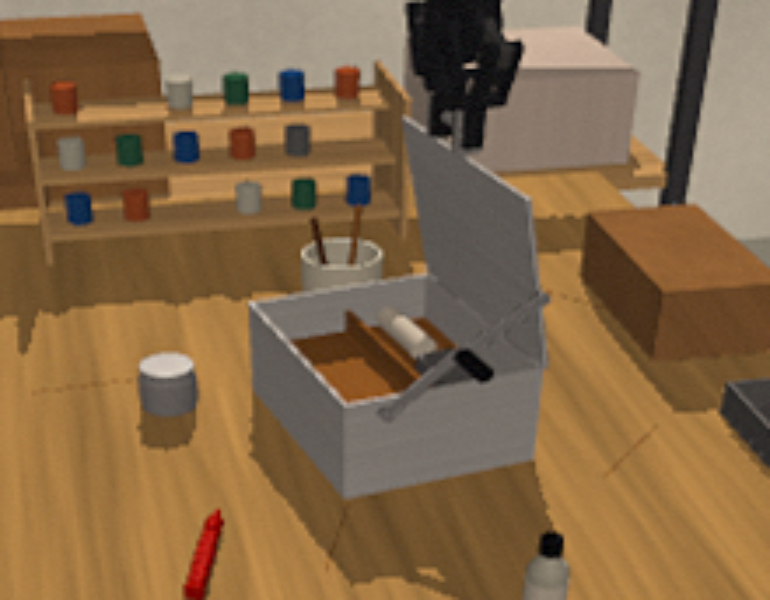

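The stay at crop (465,360) looks straight. I'll open the fingers, rise clear and check that the lid holds.

>>> {"fn": "step_arm", "kwargs": {
  "series": [
    [[0,0,0,0,0,0],[0,0,0,0,0,0],[0,0,0,0,0,0],[0,0,0,0,0,0],[0,0,-3,0,0,0],[0,0,-6,0,0,0],[0,0,-6,0,0,0],[0,0,-6,0,0,0],[0,0,-6,0,0,0]]
  ],
  "gripper": 5.6
}}

```text
clock: 6.8
position: [621.5, 193.2, 495.2]
tool_rot: [-3.121, -0.314, 0.019]
ft_force: [0.1, -0.7, 0.7]
width: 56.2
```

```bash
python3 - <<'E'
from h import *
state()
im=optics.capture("side")[:,:,::-1]; cv2.imwrite("pics/s4.png",cv2.resize(im[40:240,180:400],None,fx=3.5,fy=3))
# pin vice grasp: yaw so tool y perpendicular to vice axis: tool x along vice axis
d=np.array([84.6,-55.7]);d/=np.linalg.norm(d);print(np.degrees(np.arctan2(d[1],d[0])))
rows([(449.7,-116.5,120,-33.4),(449.7,-116.5,8,-33.4)])
E
```

```text
t 6.8 grasp [619.6 193.8 340.2] yaw 11.5 zax [-0.012  0.004 -1.   ] F [ 0.1 -0.7  0.7] w 56.2 q [0.13 0.41 1.1  0.01 1.64 1.5 ]
-33.36060473617068
[-22.77, 27.06, 22.13] [-0.1, 0.7, 44.9]
[-22.64, 27.13, 33.33] [-0.1, 0.7, 44.9]
```

View pics/s4.png

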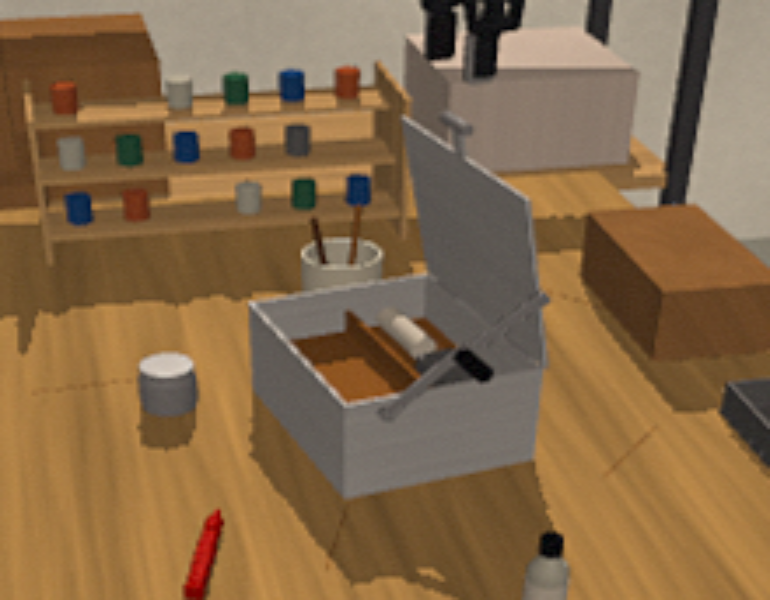

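The lid stands by itself with the stay straight, bar at crop (455,125) and knob at (475,365). Next is the vice.

>>> {"fn": "step_arm", "kwargs": {
  "series": [
    [[-3.5,4.2,0,0,0,9],[-7,8.4,0,0,0,18],[-10.5,12.6,0,0,0,27],[-14,16.8,0,0,0,36],[-17.5,21,3,0,0,44.9],[-20.5,24.5,7,0,0,44.9],[-22.75,27.06,12,0,0,44.9],[-22.75,27.06,18,0.3,0.5,44.9],[-22.75,27.06,23,0.3,0.5,44.9],[-22.75,27.06,24,0,0.7,44.9],[-22.75,27.06,24,0,0.7,44.9]]
  ],
  "gripper": 4.5
}}

```text
clock: 8.22
position: [449.9, -116.4, 256.5]
tool_rot: [-3.008, 0.902, 0.002]
ft_force: [0.2, -0.6, -0.2]
width: 44.7
```

```bash
python3 - <<'E'
from h import *
state()
rows([(449.7,-116.5,60,-33.4),(449.7,-116.5,21,-33.4)])
im=optics.capture("side")[:,:,::-1]; cv2.imwrite("pics/s5.png",cv2.resize(im[150:350,160:420],None,fx=3,fy=3))
print(onz('top',325,201,34))
E
```

```text
t 8.225 grasp [ 449.8 -116.2  101.5] yaw -33.4 zax [-0.001  0.002 -1.   ] F [ 0.2 -0.6 -0.2] w 44.7 q [-0.49  0.27  1.93  0.    0.94  1.66]
[-0.0, 0.02, 4.15] [-0.1, 0.1, 0.0]
[0.0, 0.03, 8.05] [-0.1, 0.1, 0.0]
[ 533.16060687 -184.76968863   34.        ]
```

View pics/s5.png

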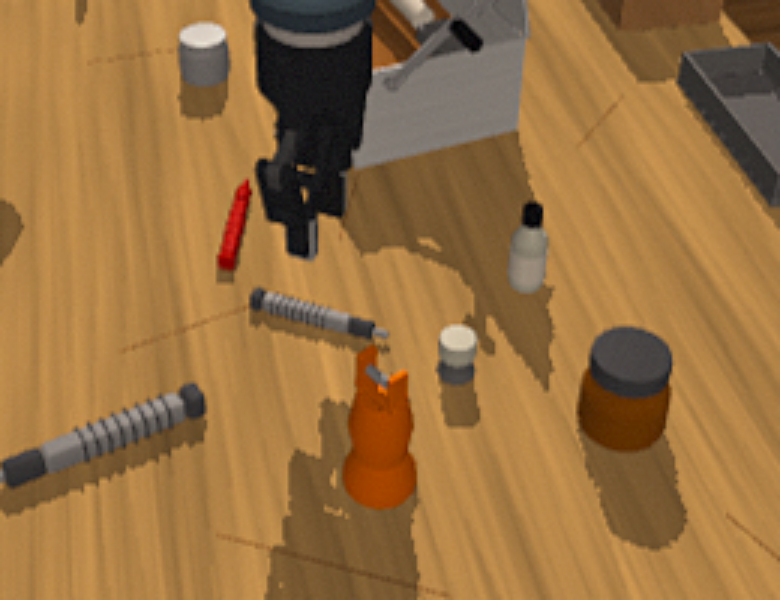

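The gripper hangs over the vice (crop (320,313)), clear of the paint pot (457,350) and the holder (380,430).

>>> {"fn": "step_arm", "kwargs": {
  "series": [
    [[0,0.02,3,0,0,0],[0,0.02,6,0,0,0],[0,0.02,8,0,0,0],[0,0.02,8,0,0,0]]
  ]
}}

```text
clock: 8.78
position: [451.1, -116.9, 178.3]
tool_rot: [-3.009, 0.902, -0.003]
ft_force: [-0.2, -0.2, 0.5]
width: 44.8
```

>>> {"fn": "step_arm", "kwargs": {
  "series": [
    [[0,0,0,0,0,0],[0,0,0,0,0,0],[0,0,0,0,0,0],[0,0,0,0,0,0],[0,0,0,0,0,0],[0,0,0,0,0,0]]
  ],
  "gripper": 0.4,
  "squeeze": 30
}}

```text
clock: 9.52
position: [452.0, -117.2, 180.0]
tool_rot: [-3.009, 0.902, -0.009]
ft_force: [0.8, -0.5, 7.1]
width: 10.5
```

```bash
python3 - <<'E'
from h import *
state()
p=tin(-36,0,0);print(p)
rows([(449.7,-116.5,150,-33.4),(*p[:2],215,-78.4)])
E
```

```text
t 9.525 grasp [ 452.8 -117.5   25. ] yaw -33.4 zax [ 0.005 -0.002 -1.   ] F [ 0.8 -0.5  7.1] w 10.5 q [-0.49  0.4   2.    0.    0.74  1.66]
[537.43529101 175.76119484   0.        ]
[-0.16, 0.04, -12.51] [-0.1, -0.3, 0.0]
[-8.87, -29.21, -19.01] [-0.2, -0.3, 45.0]
```

>>> {"fn": "step_arm", "kwargs": {
  "series": [
    [[0,0,-1.5,0,0,0],[-0.1,0,-5,0,0,0],[-0.1,0,-10,0,0,0],[-0.1,0,-12.5,0,0,0],[-0.1,0,-12.5,0,0,0]]
  ]
}}

```text
clock: 10.15
position: [451.1, -116.8, 307.6]
tool_rot: [3.008, -0.901, 0.018]
ft_force: [0.1, -0.7, -0.9]
width: 10.6
```

```bash
python3 - <<'E'
from h import *
state()
im=optics.capture("side")[:,:,::-1]; cv2.imwrite("pics/s6.png",cv2.resize(im[100:350,160:420],None,fx=3,fy=2.4))
p=tin(-36,0,0)
rows([(*p[:2],215,-78.4)])
E
```

```text
t 10.15 grasp [ 452.8 -117.5  152.6] yaw -33.4 zax [ 0.011 -0.005 -1.   ] F [ 0.1 -0.7 -0.9] w 10.6 q [-0.49  0.2   1.87  0.    1.06  1.66]
[-8.76, -29.21, -6.43] [-0.3, -0.4, 45.0]
```

View pics/s6.png

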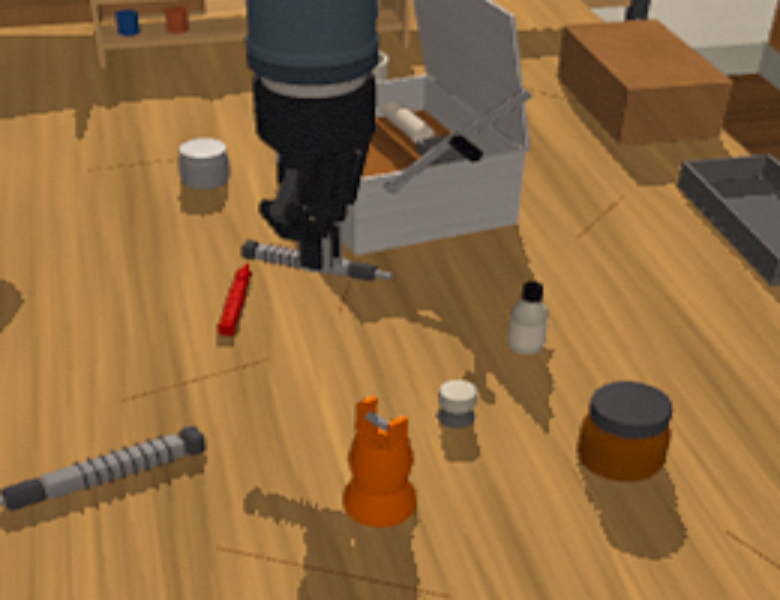

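The vice is held level at crop (320,262), with nothing else disturbed. I'll carry it to above the front compartment.

>>> {"fn": "step_arm", "kwargs": {
  "series": [
    [[0,-1.5,-3,0,0,0],[-0.5,-5,-6.4,0,0,5],[-1.8,-9.5,-7.5,0,0,14],[-3.3,-14,-7.5,0,0,23],[-5,-19,-7.5,0,0,32],[-6.5,-24,-7.5,0,0,40],[-7.8,-27.5,-7,0,0,45],[-8.76,-29.2,-6.5,0,0,45],[-8.76,-29.2,-6.5,0,0,45],[-8.76,-29.2,-6.5,0,0,45]]
  ]
}}

```text
clock: 11.45
position: [537.2, 174.8, 370.1]
tool_rot: [-2.435, 1.983, -0.012]
ft_force: [0.9, -0.8, -0.2]
width: 10.8
```

```bash
python3 - <<'E'
from h import *
state()
im=optics.capture("side")[:,:,::-1]; cv2.imwrite("pics/s7.png",cv2.resize(im[40:240,180:400],None,fx=3.5,fy=3))
im=optics.capture("top")[:,:,::-1]; cv2.imwrite("pics/t7.png",cv2.resize(im[100:260,80:280],None,fx=4,fy=3.75))
p=tin(-36,0,0)
rows([(*p[:2],150,-78.4),(*p[:2],25+49+2,-78.4)])
E
```

```text
t 11.45 grasp [538.2 174.2 215.1] yaw -78.3 zax [ 0.007 -0.004 -1.   ] F [ 0.9 -0.8 -0.2] w 10.8 q [ 0.12  0.31  1.55 -0.    1.27  3.06]
[-0.15, 0.01, 6.57] [-0.4, -0.3, -0.0]
[-0.19, 0.07, 13.97] [-0.4, -0.3, -0.0]
```

View pics/s7.png

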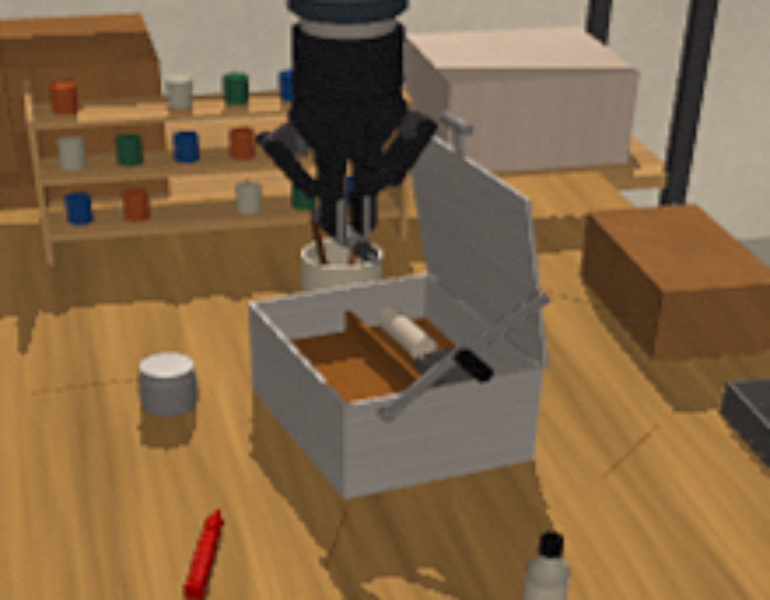

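View pics/t7.png

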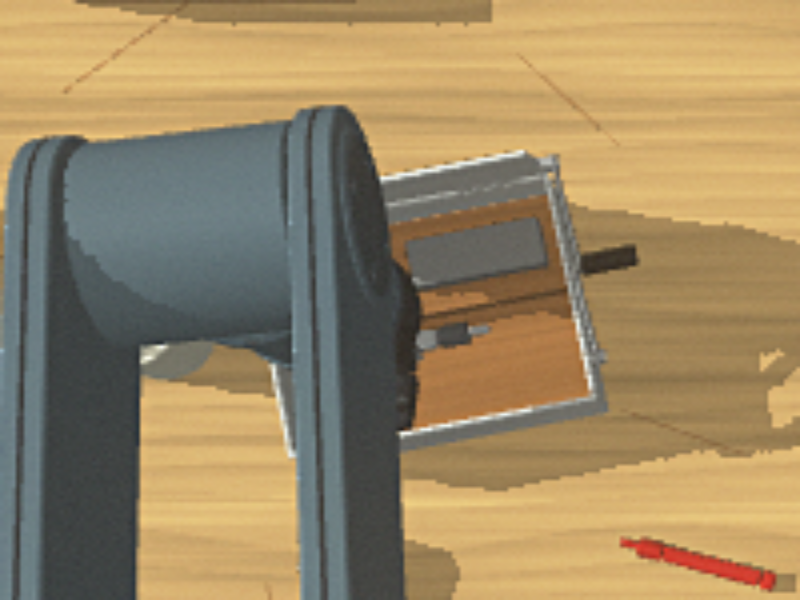

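The vice hangs level over the compartment, lengthwise, and the nose shows at top crop (470,330). I'll lower it in two stages.

>>> {"fn": "step_arm", "kwargs": {
  "series": [
    [[-0.1,0,3,0,0,0],[-0.15,0.03,7,0,0,0],[-0.15,0.05,10.5,0,0,0],[-0.2,0.07,12.5,0,0,0],[-0.2,0.07,12.8,0,0,0],[-0.2,0.07,12.8,0,0,0]]
  ]
}}

```text
clock: 12.3
position: [537.7, 175.4, 243.5]
tool_rot: [-2.431, 1.985, -0.014]
ft_force: [-0.0, 0.7, -0.9]
width: 10.6
```

```bash
python3 - <<'E'
from h import *
state()
im=optics.capture("side")[:,:,::-1]; cv2.imwrite("pics/s8.png",cv2.resize(im[80:230,220:380],None,fx=5,fy=4))
p=tin(-36,0,0)
rows([(*p[:2],25+49+1,-78.4)])
E
```

```text
t 12.3 grasp [539.1 174.9  88.5] yaw -78.5 zax [ 0.009 -0.003 -1.   ] F [-0.   0.7 -0.9] w 10.6 q [ 0.12  0.44  1.7  -0.01  0.99  3.06]
[-0.03, 0.05, 1.39] [-0.5, -0.3, -0.0]
```

View pics/s8.png

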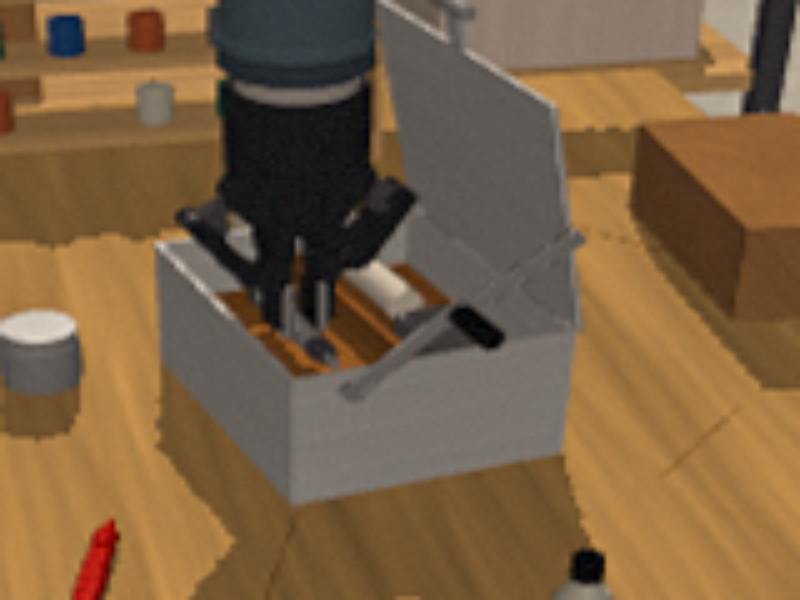

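The vice is inside the compartment at crop (310,350), and the knuckles clear the rim and the lid. I'll go down 13 mm, release, and rise.

>>> {"fn": "step_arm", "kwargs": {
  "series": [
    [[0,0.05,0.7,0,0,0],[0,0.05,1.3,0,0,0],[0,0.05,1.3,0,0,0],[0,0.05,1.3,0,0,0]]
  ]
}}

```text
clock: 12.85
position: [537.5, 175.5, 230.9]
tool_rot: [-2.431, 1.984, -0.015]
ft_force: [-0.2, -0.4, -0.5]
width: 11.1
```

>>> {"fn": "step_arm", "kwargs": {
  "series": [
    [[0,0,0,0,0,0],[0,0,0,0,0,0],[0,0,0,0,0,0],[0,0,0,0,0,0]]
  ],
  "gripper": 3.6
}}

```text
clock: 13.35
position: [537.6, 175.5, 231.0]
tool_rot: [-2.431, 1.984, -0.015]
ft_force: [0.1, -0.9, -0.3]
width: 35.8
```

>>> {"fn": "step_arm", "kwargs": {
  "series": [
    [[0,0,-3,0,0,0],[0,0,-8,0,0,0],[0,0,-13,0,0,0],[0,0,-18,0,0,0],[0,0,-18,0,0,0],[0,0,-18,0,0,0]]
  ]
}}

```text
clock: 14.1
position: [535.5, 176.0, 410.5]
tool_rot: [-2.431, 1.984, -0.015]
ft_force: [-0.1, -0.0, -0.3]
width: 35.7
```

```bash
python3 - <<'E'
from h import *
state()
im=optics.capture("side")[:,:,::-1]; cv2.imwrite("pics/s9.png",cv2.resize(im[80:230,220:380],None,fx=5,fy=4))
E
```

```text
t 14.1 grasp [536.9 175.5 255.5] yaw -78.4 zax [ 0.009 -0.003 -1.   ] F [-0.1 -0.  -0.3] w 35.7 q [ 0.12  0.28  1.5  -0.    1.36  3.06]
```

View pics/s9.png

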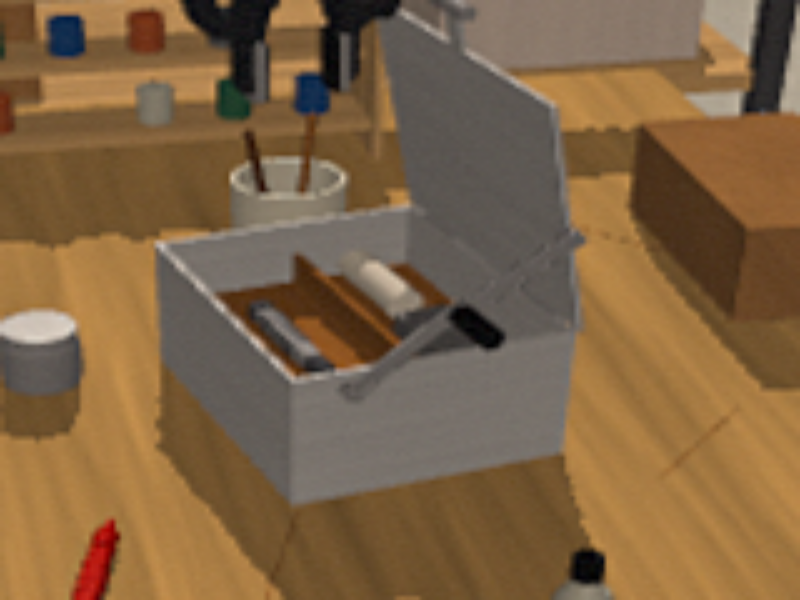

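The vice lies flat and lengthwise in the front compartment (crop (265,305) to (325,365)), and the lid is still propped. Next I'll locate the knob and plan the press, with the tool tilted outward so the body stays clear of the lid.

```bash
cat >> h.py <<'E'
def mkt(yawdeg,tiltdeg): # tilt about tin x
    ax=np.array([np.cos(np.radians(YAW)),np.sin(np.radians(YAW)),0])
    return R.from_rotvec(ax*np.radians(tiltdeg))*mk(yawdeg)
def rows2(targets,L):
    o=arm.get_obs(); R0=R.from_rotvec(o['tool_rot']); p0=o['position']
    for X,yaw,tilt in targets:
        Rt=mkt(yaw,tilt); pt=np.array(X)-Rt.apply([0,0,L])
        print((R0.inv().apply(pt-p0)/10).round(2).tolist(),np.degrees((R0.inv()*Rt).as_rotvec()).round(1).tolist())
E
python3 - <<'E'
from h import *
im=optics.capture("side");im2=optics.capture("top")
def dark(im,x0,y0,x1,y1):
    c=im[y0:y1,x0:x1].max(2)<45; n,l,st,ce=cv2.connectedComponentsWithStats(c.astype(np.uint8)); return [(st[i].tolist(),(ce[i]+[x0,y0]).round(1)) for i in range(1,n) if st[i][4]>8]
a=dark(im,295,145,335,175);b=dark(im2,215,155,250,185);print(a,b)
cv2.imwrite('pics/t10.png',cv2.resize(im2[120:240,120:280,::-1],None,fx=5,fy=5))
if a and b:
    X,e=tri(b[0][1],a[0][1]);c,s=np.cos(np.radians(YAW)),np.sin(np.radians(YAW));d=X[:2]-TC
    print(X,e,'tin frame',c*d[0]+s*d[1],-s*d[0]+c*d[1])
print(tin(6,-130,129))
E
```

```text
[([15, 12, 11, 10, 65], array([314.9, 161.4]))] []
[604.71758125  56.86168508 129.        ]
```

View pics/t10.png

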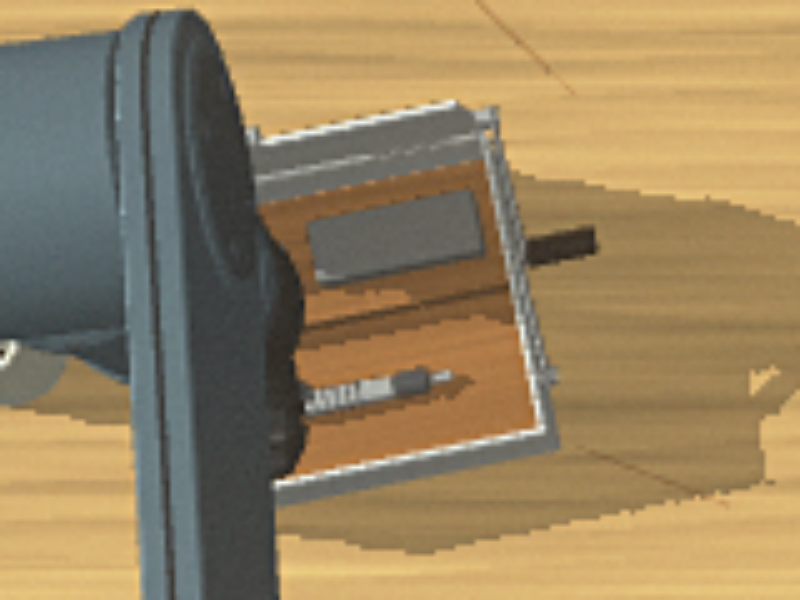

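The top crop shows the vice lengthwise in the front compartment and the knob centred at (563,245), which is image (232.5,168.9).

```bash
python3 - <<'E'
from h import *
X,e=tri((232.5,168.8),(314.9,161.4));c,s=np.cos(np.radians(YAW)),np.sin(np.radians(YAW));d=X[:2]-TC
print(X,e,'tin frame',c*d[0]+s*d[1],-s*d[0]+c*d[1])
state()
# waypoints (fingertip point, L=173)
rows2([(tin(-50,-150,240),101.6-90,7),(tin(-30,-150,240),101.6,15),(tin(4,-134,170),101.6,15)],173)
o=arm.get_obs();print(R.from_rotvec(o['tool_rot']).as_matrix().round(2))
E
```

```text
[604.06792063  57.47850428 131.10581744] 1.1797225732789876 tin frame 5.487637263016129 -129.26514676805837
t 14.25 grasp [536.4 175.4 254.2] yaw -78.4 zax [ 0.007 -0.004 -1.   ] F [ 0.4  0.5 -0.4] w 36.2 q [ 0.12  0.28  1.5  -0.    1.36  3.06]
[17.17, 1.19, -0.18] [5.5, -6.0, -89.9]
[19.54, -0.81, 0.3] [23.9, -0.5, -178.4]
[17.9, -4.16, 7.32] [23.9, -0.5, -178.4]
[[ 0.2  -0.98  0.01]
 [-0.98 -0.2  -0.  ]
 [ 0.   -0.01 -1.  ]]
```

>>> {"fn": "step_arm", "kwargs": {
  "series": [
    [[1.5,0.2,0,0,0,-9],[3,0.5,0,0,0,-18],[5,0.8,0,0,0,-27],[7,1.1,0,0,0,-36],[9,1.4,0,0,0,-45],[11,1.4,0,0,0,-54],[13,1.4,0,0,0,-63],[15,1.4,0,0,0,-72],[16,1.4,0,0,0,-81],[16,1.4,0,0,0,-90],[16,1.4,0,0,0,-90]]
  ],
  "gripper": 0
}}

```text
clock: 15.62
position: [553.7, 16.2, 408.5]
tool_rot: [3.122, 0.313, 0.006]
ft_force: [0.1, 0.2, 0.7]
width: -0.0
```

```bash
python3 - <<'E'
from h import *
state()
for f in (.25,.5,.75,1): rows2([(tin(-50+f*54,-155,240),11.6+90*f,15*f)],173)
rows2([(tin(4,-136,165),101.6,15)],173)
E
```

```text
t 15.625 grasp [554.3  15.8 253.5] yaw 11.5 zax [ 0.004 -0.003 -1.   ] F [0.1 0.2 0.7] w -0.0 q [-0.17  0.26  1.52 -0.    1.35  1.2 ]
[1.57, 0.68, -0.4] [4.0, 0.6, -22.6]
[2.92, 1.8, -0.29] [7.4, 2.8, -45.1]
[4.27, 2.91, -0.09] [10.2, 6.6, -67.4]
[5.63, 4.01, 0.17] [12.1, 11.8, -89.5]
[5.6, 2.08, 7.67] [12.1, 11.8, -89.5]
```

>>> {"fn": "step_arm", "kwargs": {
  "series": [
    [[0.6,0.3,-0.2,1.6,0.2,-10],[1.5,0.7,-0.4,3.5,0.5,-20],[2.1,1.1,-0.4,5,1.3,-30],[2.7,1.6,-0.3,6.6,2.2,-40],[3.3,2.1,-0.2,8,3.6,-50],[3.9,2.6,-0.1,9.3,5.3,-60],[4.5,3,0,10.5,7.2,-70],[5,3.6,0,11.4,9.5,-80],[5.6,4,0.2,12.1,11.8,-89.5],[5.6,3.5,2.5,12.1,11.8,-89.5],[5.6,2.1,5.5,12.1,11.8,-89.5],[5.6,2.1,5.5,12.1,11.8,-89.5]]
  ]
}}

```text
clock: 17.12
position: [611.9, 7.6, 350.8]
tool_rot: [-1.851, -2.262, -0.239]
ft_force: [-0.2, 0.6, -0.4]
width: -0.0
```

```bash
python3 - <<'E'
from h import *
state()
im=optics.capture("side")[:,:,::-1]; cv2.imwrite("pics/s11.png",cv2.resize(im[80:230,220:380],None,fx=5,fy=4))
im=optics.capture("top")[:,:,::-1]; cv2.imwrite('pics/t11.png',cv2.resize(im[120:240,120:280],None,fx=5,fy=5))
o=arm.get_obs();tp=o['position']+R.from_rotvec(o['tool_rot']).apply([0,0,173]);print(tp)
P0=(-50,83)
for a in (39.5,30,20,10,0,-5):
    a=np.radians(a); rows2([(tin(-50+72.5*np.cos(a)-2,-136,83+72.5*np.sin(a)+7),101.6,15)],173)
E
```

```text
t 17.125 grasp [602.9  47.1 201.2] yaw 101.4 zax [-0.058  0.255 -0.965] F [-0.2  0.6 -0.4] w -0.0 q [-0.24  0.43  1.43  0.24  1.4  -0.5 ]
[604.15444562  50.49566743 186.91215519]
[-1.3, -0.02, 4.91] [-0.0, -0.0, -0.1]
[-1.56, 0.66, 5.86] [-0.0, -0.0, -0.1]
[-1.85, 1.2, 6.97] [-0.0, -0.0, -0.1]
[-2.17, 1.53, 8.15] [-0.0, -0.0, -0.1]
[-2.49, 1.64, 9.36] [-0.0, -0.0, -0.1]
[-2.66, 1.61, 9.97] [-0.0, -0.0, -0.1]
```

View pics/s11.png

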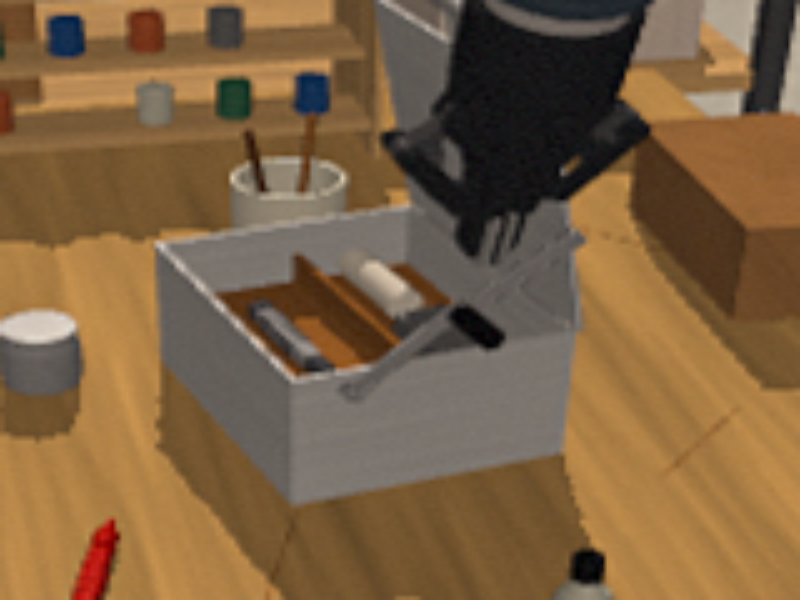

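View pics/t11.png

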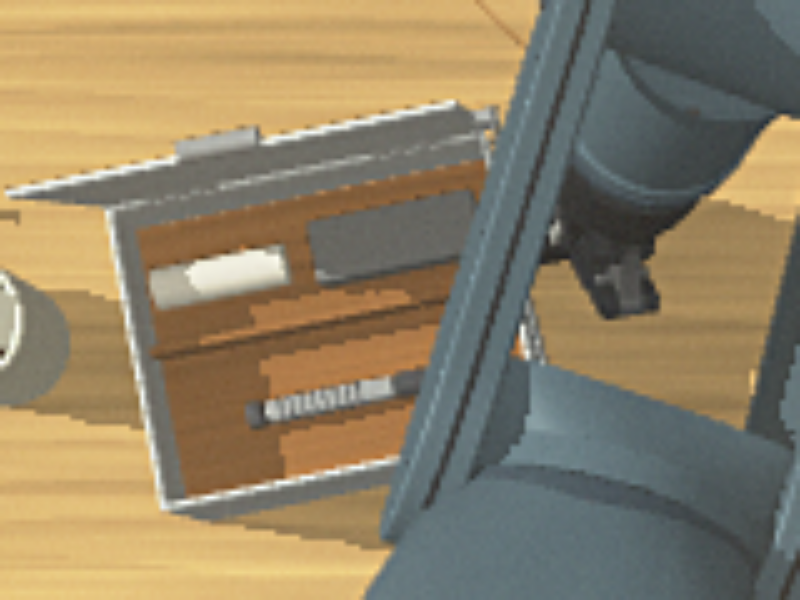

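The closed fingertips at crop (490,260) are above the knob at (475,327), with the body clear of the lid. I'll press along the knee's arc in two parts.

>>> {"fn": "step_arm", "kwargs": {
  "series": [
    [[-0.7,0,2.4,0,0,0],[-1.1,0,4,0,0,0],[-1.3,0,4.9,0,0,0],[-1.4,0.35,5.4,0,0,0],[-1.55,0.65,5.9,0,0,0],[-1.55,0.65,5.9,0,0,0]]
  ]
}}

```text
clock: 17.98
position: [619.5, 8.3, 292.6]
tool_rot: [-1.853, -2.267, -0.243]
ft_force: [0.2, 0.6, 1.2]
width: 0.1
```

```bash
python3 - <<'E'
from h import *
state()
im=optics.capture("side")[:,:,::-1]; cv2.imwrite("pics/s12.png",cv2.resize(im[80:230,220:380],None,fx=5,fy=4))
for a in (20,10,0,-5):
    a=np.radians(a); rows2([(tin(-50+72.5*np.cos(a)-2,-136,83+72.5*np.sin(a)+7),101.6,15)],173)
E
```

```text
t 17.975 grasp [611.3  47.6 142.9] yaw 101.5 zax [-0.053  0.254 -0.966] F [0.2 0.6 1.2] w 0.1 q [-0.24  0.49  1.49  0.25  1.28 -0.52]
[-0.31, 0.55, 1.04] [-0.0, -0.0, -0.1]
[-0.62, 0.87, 2.22] [-0.0, -0.0, -0.1]
[-0.95, 0.98, 3.44] [-0.0, -0.0, -0.1]
[-1.11, 0.96, 4.05] [-0.0, -0.0, -0.1]
```

View pics/s12.png

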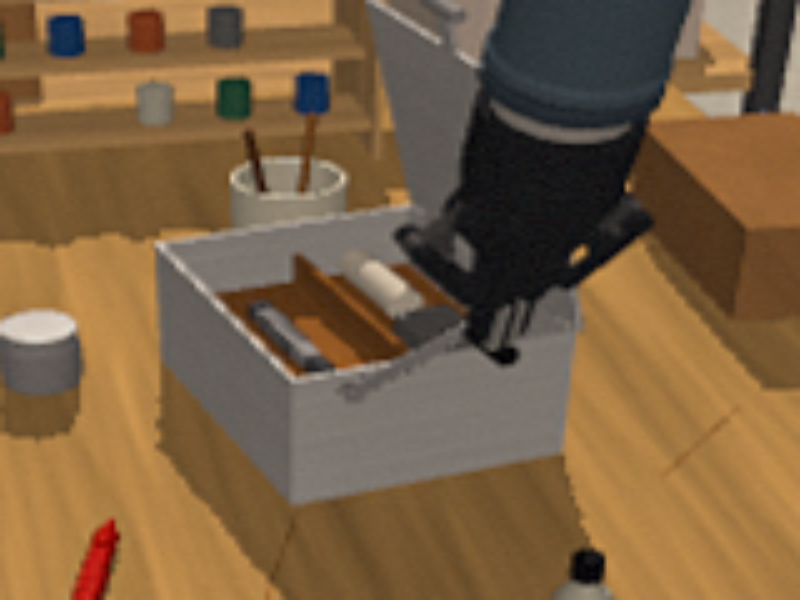

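The knob has gone down to crop (505,355), the strip has flattened and the lid has started to lean. I'll press on a little, then look.

>>> {"fn": "step_arm", "kwargs": {
  "series": [
    [[-0.15,0.3,0.5,0,0,0],[-0.3,0.55,1,0,0,0],[-0.45,0.7,1.6,0,0,0],[-0.6,0.85,2.2,0,0,0],[-0.6,0.85,2.2,0,0,0]]
  ]
}}

```text
clock: 18.65
position: [627.6, 10.0, 269.1]
tool_rot: [-1.852, -2.266, -0.242]
ft_force: [-1.0, -0.1, 0.2]
width: -0.2
```

```bash
python3 - <<'E'
from h import *
state()
im=optics.capture("side")[:,:,::-1]; cv2.imwrite("pics/s13.png",cv2.resize(im[80:230,220:380],None,fx=5,fy=4))
E
```

```text
t 18.65 grasp [619.3  49.4 119.4] yaw 101.5 zax [-0.054  0.254 -0.966] F [-1.  -0.1  0.2] w -0.2 q [-0.23  0.53  1.49  0.25  1.25 -0.53]
```

View pics/s13.png

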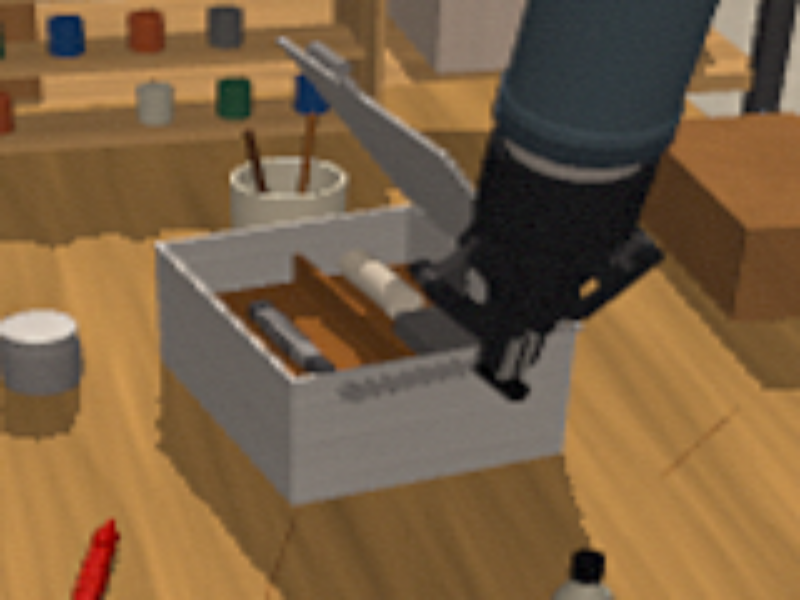

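The lid is sinking by itself, with the bar at crop (325,55). I'll retreat outward and up.

>>> {"fn": "step_arm", "kwargs": {
  "series": [
    [[0,0,-2,0,0,0],[-0.5,0,-6,0,0,0],[-1,0,-11,0,0,0],[-1,0,-16,0,0,0],[-1,0,-20,0,0,0],[-1,0,-20,0,0,0],[-1,0,-20,0,0,0],[-1,0,-20,0,0,0]]
  ]
}}

```text
clock: 19.7
position: [640.1, -49.9, 458.3]
tool_rot: [-1.85, -2.265, -0.241]
ft_force: [-0.3, -1.0, 0.7]
width: -0.0
```

```bash
python3 - <<'E'
from h import *
state()
im=optics.capture("side")[:,:,::-1]; cv2.imwrite("pics/s14.png",cv2.resize(im[80:230,220:380],None,fx=5,fy=4))
# press point: lid near front, tin(-70,0), top z ~99 + ajar .25*150=38 -> hover tip 190
for f in (.25,.5,.75,1): rows2([(tin(4-74*f,-150+150*f,280-60*f),101.6-90*f,15-15*f)],173)
E
```

```text
t 19.7 grasp [631.4 -10.4 308.7] yaw 101.5 zax [-0.056  0.255 -0.965] F [-0.3 -1.   0.7] w -0.0 q [-0.32  0.43  1.17  0.23  1.67 -0.51]
[8.59, -3.38, 4.8] [-1.0, -3.8, 22.4]
[12.94, -5.23, 7.34] [-3.2, -7.1, 44.8]
[17.28, -7.08, 9.96] [-6.9, -9.9, 67.2]
[21.61, -8.93, 12.66] [-12.1, -11.7, 89.3]
```

View pics/s14.png

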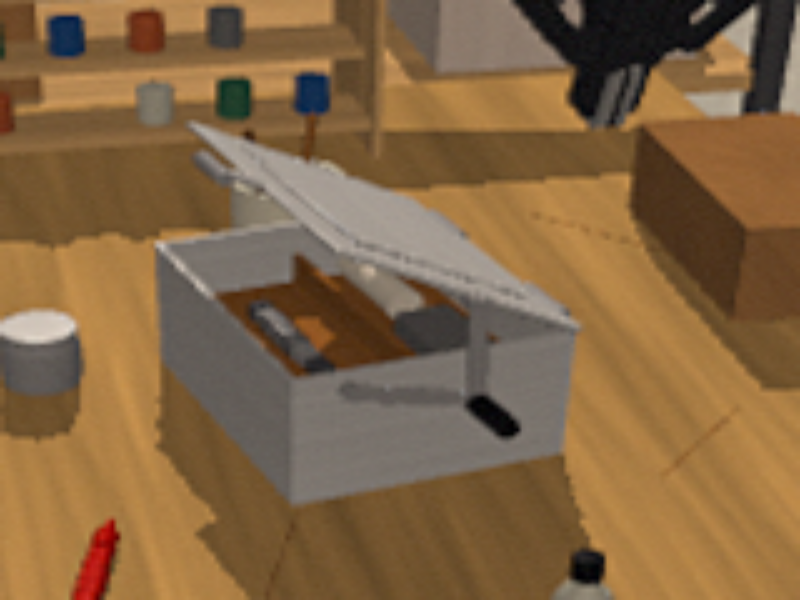

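The lid is about 0.5 rad open and sinking slowly (knob at crop (490,415)). Meanwhile I'll move the arm over the lid's front.

>>> {"fn": "step_arm", "kwargs": {
  "series": [
    [[3,-1,1,0,-1.3,8],[6,-2.2,3,-0.5,-2.5,15],[8.6,-3.4,4.5,-1,-3.8,22.4],[10,-4,5.5,-1.6,-5,30],[11.5,-4.6,6.4,-2.4,-6,37],[12.9,-5.2,7.3,-3.2,-7.1,44.8],[14.5,-5.9,8.2,-4.5,-8,52],[16,-6.5,9,-5.7,-9,60],[17.3,-7.1,10,-6.9,-9.9,67.2],[19,-7.8,11,-8.8,-10.6,75],[20.4,-8.4,11.8,-10.5,-11.2,82],[21.6,-8.9,12.6,-12.1,-11.7,89.3]]
  ]
}}

```text
clock: 21.25
position: [503.7, 169.5, 392.5]
tool_rot: [3.125, 0.313, -0.002]
ft_force: [0.0, 0.4, 0.5]
width: 0.4
```

>>> {"fn": "step_arm", "kwargs": {
  "series": [
    [[0,0,0,0,0,0],[0,0,0,0,0,0],[0,0,0,0,0,0],[0,0,0,0,0,0],[0,0,0,0,0,0],[0,0,0,0,0,0],[0,0,0,0,0,0],[0,0,0,0,0,0],[0,0,0,0,0,0],[0,0,0,0,0,0],[0,0,0,0,0,0],[0,0,0,0,0,0]]
  ]
}}

```text
clock: 22.75
position: [503.6, 169.6, 392.5]
tool_rot: [3.125, 0.313, -0.002]
ft_force: [-0.7, 0.4, -0.5]
width: 0.2
```

```bash
python3 - <<'E'
from h import *
state()
im=optics.capture("side")[:,:,::-1]; cv2.imwrite("pics/s15.png",cv2.resize(im[80:230,220:380],None,fx=5,fy=4))
rows2([(tin(-66,0,z),11.6,0) for z in (160,130,99,97)],173)
E
```

```text
t 22.75 grasp [503.4 169.4 237.5] yaw 11.4 zax [-0.001 -0.001 -1.   ] F [-0.7  0.4 -0.5] w 0.2 q [ 0.12  0.23  1.6  -0.    1.31  1.49]
[0.44, 0.07, 5.95] [0.1, 0.1, -0.2]
[0.45, 0.06, 8.95] [0.1, 0.1, -0.2]
[0.45, 0.06, 12.05] [0.1, 0.1, -0.2]
[0.45, 0.06, 12.25] [0.1, 0.1, -0.2]
```

View pics/s15.png

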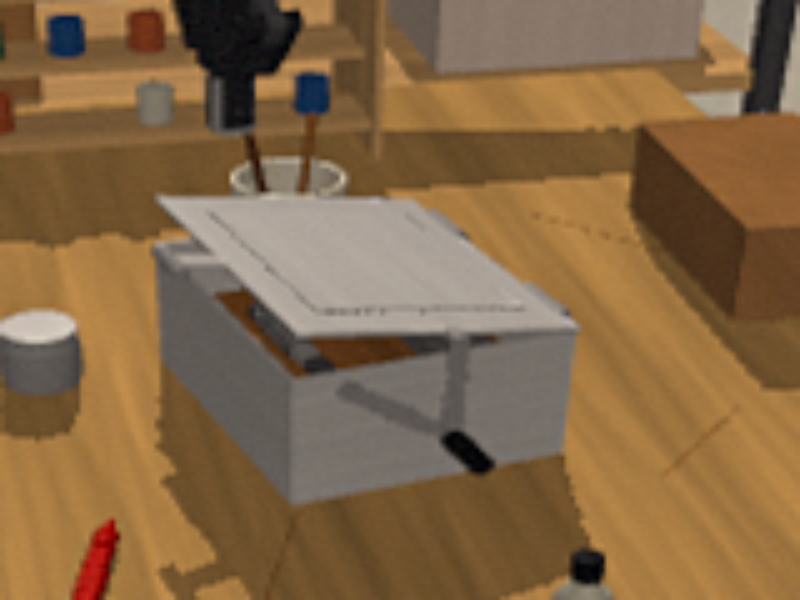

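The lid rests about 0.2 rad ajar (front corner at crop (300,330), rim at (295,375)). I'll press it down slowly.

>>> {"fn": "step_arm", "kwargs": {
  "series": [
    [[0.2,0,3,0,0,0],[0.4,0,5.5,0,0,0],[0.45,0,6.8,0,0,0],[0.45,0,7.6,0,0,0],[0.45,0,8.3,0,0,0],[0.45,0,9,0,0,0],[0.45,0,9.7,0,0,0],[0.45,0,10.4,0,0,0],[0.45,0,11.1,0,0,0],[0.45,0,11.7,0,0,0],[0.45,0,12.1,0,0,0],[0.45,0,12.2,0,0,0]]
  ]
}}

```text
clock: 24.3
position: [507.7, 170.3, 272.2]
tool_rot: [3.125, 0.313, -0.002]
ft_force: [-7.7, -1.7, 21.1]
width: 0.4
```

```bash
python3 - <<'E'
from h import *
state()
im=optics.capture("side")[:,:,::-1]; cv2.imwrite("pics/s16.png",cv2.resize(im[80:230,220:380],None,fx=5,fy=4))
E
```

```text
t 24.3 grasp [507.6 170.1 117.2] yaw 11.4 zax [-0.001 -0.001 -1.   ] F [-7.7 -1.7 21.1] w 0.4 q [ 0.12  0.36  1.75 -0.    1.04  1.49]
```

View pics/s16.png

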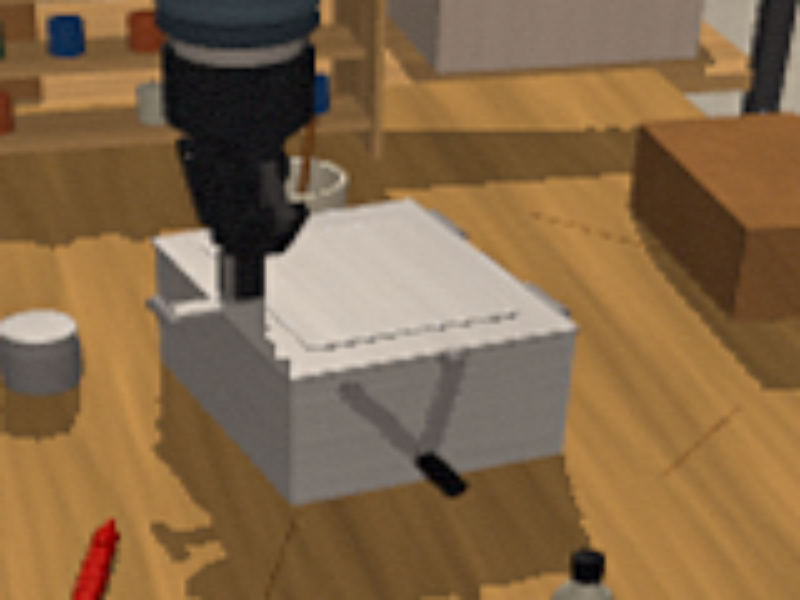

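The lid looks shut and 21 N registers on the stop. I'll retreat upward and check.

>>> {"fn": "step_arm", "kwargs": {
  "series": [
    [[0,0,-1,0,0,0],[0,0,-4,0,0,0],[0,0,-9,0,0,0],[-2,0,-14,0,0,0],[-6,0,-18,0,0,0],[-10,0,-18,0,0,0],[-10,0,-18,0,0,0],[-10,0,-18,0,0,0],[-10,0,-18,0,0,0]]
  ]
}}

```text
clock: 25.48
position: [410.7, 150.8, 452.1]
tool_rot: [3.125, 0.313, -0.002]
ft_force: [-0.1, -0.7, -0.0]
width: 0.3
```

```bash
python3 - <<'E'
from h import *
state()
im=optics.capture("side")[:,:,::-1]; cv2.imwrite("pics/s17.png",cv2.resize(im,None,fx=1.4,fy=1.4)); cv2.imwrite("pics/s17c.png",cv2.resize(im[120:220,220:350],None,fx=6,fy=6,interpolation=cv2.INTER_CUBIC))
a=cv2.imread('pics/side0.png');d=cv2.absdiff(a,np.ascontiguousarray(im)).max(2)
ys,xs=np.where(d[120:220,220:350]>60);print(len(ys))
im=optics.capture("top")[:,:,::-1]; cv2.imwrite('pics/t17.png',im)
E
```

```text
t 25.475 grasp [410.6 150.6 297.1] yaw 11.4 zax [-0.001 -0.001 -1.   ] F [-0.1 -0.7 -0. ] w 0.3 q [ 0.1   0.02  1.7  -0.    1.42  1.47]
0
```

View pics/s17c.png

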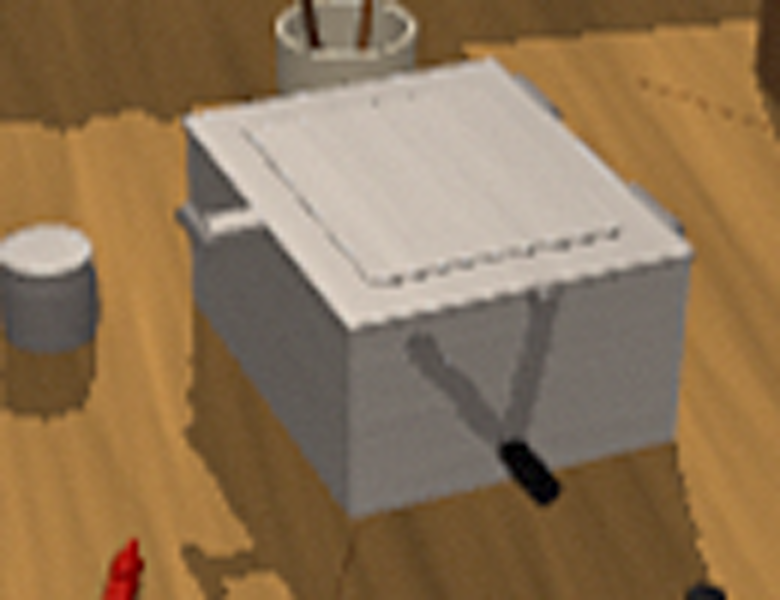

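View pics/s17.png

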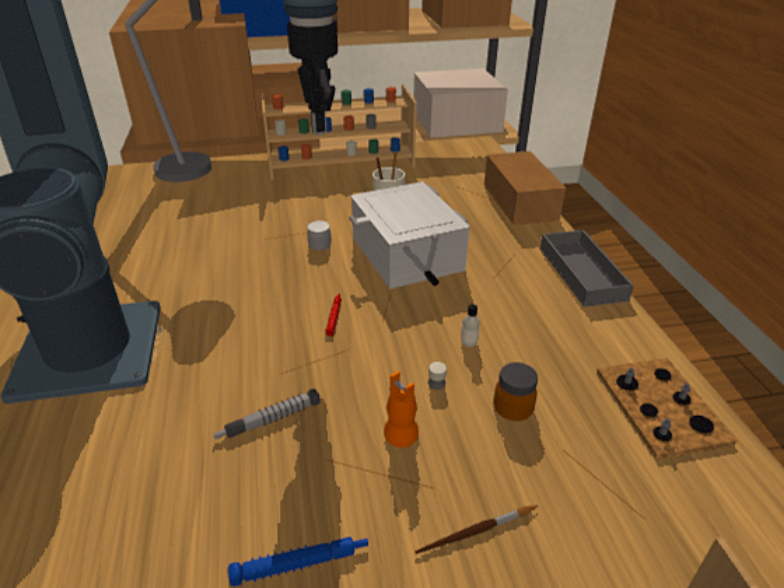

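The shut lid is back where it was at the start: no changed pixels around the tin in the side view. All the bystanders are still standing in place, and the arm is clear.

```bash
python3 -c "
from station import order
print(order.sign_off())"
```

```text
the job is handed in; nothing more can be done
None
```

The small steel pin vice is in the tin's front compartment, the lid is shut, and the job was handed in at about 25.6 s of the 67 s allowed. No verdict came back.

**What I did:**
- I raised the lid by its pull bar until the stay locked and it stood with the fingers off.
- I laid the vice flat and lengthwise in the front compartment.
- I then broke the knee by its knob. The lid sank by itself to about 0.2 rad, and I pressed it down slowly until it met its stop, reading about 21 N.

**Last checks:**
- **Lid:** the side view around the tin showed no changed pixels against the starting picture, so the lid looks fully shut.
- **Bystanders:** they all looked upright and in their places in the last side picture. I did not measure their positions.
- **Arm:** it was clear of everything, with no force reading beyond noise.
- **Vice:** it was last seen flat and lengthwise before the lid closed and can't be seen now.
- **Disagreements:** none of the checks failed. There were two small oddities: a sideways pull of about 15 N when I first pinched the bar, and about 7 N up on the tool when I gripped the vice. Neither seemed to do any harm.

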